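# Hang and lock a slatwall hook in a grinding shop

## Robot

A 7-joint arm with a two-finger parallel gripper is mounted at the origin on the work surface. World frame = base frame: x ahead of the robot, y to its left, z up, the work surface at z = 0. Lengths are in m, angles in rad, forces in N, time in s.
With the tool pointing down it reaches from about 0.425 to 1.025 m from the base axis. Payload 3.6 kg.
Tool frame: the origin (TCP) lies midway between the tips of the shut fingers; the grasp point (between the pads) lies 19 mm behind it; z points along the fingers, y is the line along which they close (so a half turn about z gives the same grasp; the last joint's range is limited). The gripper opens to 85 mm and grips with 20 to 120 N. Pads are 22 mm wide; open, the fingers measure 114 mm over their backs; the gripper's body (76 mm by 85 mm) begins 54 mm behind the grasp point. The pads swing forward as they close: fully open they stand 13 mm farther back than shut.
Start: joints at [1.095, 0.591, 0.048, 1.609, -0.033, 0.943, -0.034], TCP at [0.271, -0.673, 0.231] pointing down, gripper open.
Joint ranges: [-2.69, 2.69], [-0.47, 2.24], [-1.27, 1.36], [0.19, 2.51], [-1.53, 4.68], [0.08, 2.07], [-3.09, 3.09]. Speed limits (rad/s): [2.57, 2.57, 3.14, 3.14, 3.14, 3.14, 3.14].

## Interface

Orientations are given as [roll, pitch, yaw] about the fixed x, y, z axes, in that order (R = Rz(yaw) Ry(pitch) Rx(roll)).
In Python, from bench import manip, viewer gives the robot as it stands.
- The arm moves only by the tool move_arm, never from a script. Its argument "steps" is one flat list of numbers, 7 for each row, row after row: the opening in per cent of the stroke, from 0 (shut) to 100 (fully open), then the shift along the tool's x, y, z in m, then the turn, a rotation vector about the tool's x, y, z in rad. In form: [gripper, tx, ty, tz, ax, ay, az, gripper, tx, ty, tz, ax, ay, az, ...]. A call has 1 to 20 rows; each row is the pose to reach, as a shift and turn from the pose commanded when the call began, along the tool's axes at that moment; what a row does not reach only later rows make up. A row lasts 1/8 s, in which the tool goes at most 62.5 mm and 10.7 degrees, less where a joint would pass 70% of its speed; a pose out of reach is approached as far as the arm can. A call with a gripper value outside its range is refused whole. The fingers move at their own pace and stop on an object; "newtons" is the grip in N (left out, the last holds). Time passes only in rows, so rows that repeat a pose let the fingers close. It gives the time, the measured TCP pose, the force, the opening and the grip force at its end, in the units of the state.
- manip.state(): the state, without advancing time (a new reading comes with each control period).
- viewer.read_camera(name): name is "scene" or "top" or "wrist"; returns a dict with "image" (384x512x3 uint8, red, green, blue), "K" (3x3 intrinsics, pixels), "world_to_cam" (4x4, takes a point from world to camera coordinates); the wrist camera has in their place "mount" (4x4, takes a point from camera to tool coordinates, whose origin is the TCP and whose axes are the flange's). Camera axes: x right, y down, z forward; pixel columns grow to the right and rows downward; lengths in m; the calibration is good to about 2 mm. The wrist camera is an equidistant fisheye: a pixel r from the principal point sees the ray r / f radians off the axis. A picture is of the moment at which its call begins: read the wrist's pose just before it. There is no depth.
- manip.close_job(): hands the job in; it is judged then, once.
The state is a dict: "time_s": time; "q": joint angles; "joint_vel": joint speeds; "effort": joint torques, N m; "tool_pos": TCP position; "eef_rot": TCP orientation; "force": force on the tool from outside, world axes, zero at the start; "ft_torque": the same for the moment, N m; "finger_gap": finger opening in m; "grip_force": force on a finger pad.
Only numpy, scipy, OpenCV 4.12 (cv2) and the standard library are available. Lean on these libraries where they do the work, as an engineer would, in place of code of your own. Each camera call takes 0.05 s, during which the arm holds its last target. There are 200 camera calls.

## Task

Hang the long hook with the flat rectangular arm, standing on the bench, on the slatwall panel: tilt its lip up into the panel's top groove about midway between the two hooks already hanging there (mid width), swing it down, and press its foot home until the catch snaps in and the back plate sits flat against the panel. Do it by feel, without forcing anything against the panel (press with no more than about 20 N), and leave the other things on the bench where they are.

Things in the scene. Friction and masses are not known exactly. Their poses are not given: they have to be found in the camera images.
- hook: loose steel slatwall hook, about 0.28 kg, standing on the underside of its arm. Origin: middle of the bottom edge of the back plate's rear face; own x out of the plate's rear (into the panel once hung), z up. Plate: x -4 to 0, 50 wide, 88 tall (mm). Arm: rectangular tube 14 wide (y), 36 tall (z 0 to 36), to x = -145, then a 5 mm end stop up to z = 51
- tongue (a point): on the hook at (0, 0, 84) mm in its own frame: where the tongue's underside leaves the plate. The tongue (4 mm thick, z 84 to 88, as wide as the plate) runs back to x = 10; there a 4 mm lip (x 6 to 10) turns up to z = 104
- lip_tip (a point): top of the hook's upturned lip, at (8, 0, 104) mm in the hook's own frame
- catch_nose (a point): nose of the hook's black sprung catch, (16, 0, 20) mm in the hook's frame. 24 wide, z 12 to 25; its top ramps up from the nose to a hump (z 25, x 6) that yields 2 mm downwards and snaps behind the edge of the groove below. Pressing it in takes about 7 to 12 N along the arm, and only goes if the tongue is down on the lower edge of its groove (within 1.5 mm)
- panel: fixed slatwall panel, 500 wide (uprights included). Origin: on its grooved face at bench level, mid width; own x points into the panel, y along the grooves, z up. Three grooves, mouths 15 mm high, nominally z 18 to 33, 94 to 109, 170 to 185 (top groove), but the sheet of slats is clamped in slotted uprights and may sit up to 10 mm higher or lower than this pose tells: find the groove by feel
- slat (a point): point of the panel's stand in front of the slats, nominally mid height of the slat below the top groove, on the face: (0, 0, 140) mm in the panel's frame. Each slat's face skin is 4 mm thick; behind it a groove is hollow to x = 20, from 6 mm below its mouth to 14 above. Two hooks with round pegs (rollers on one, discs on the other) hang at y = -150 and 150, 140 long, 38 either side
- top_groove (a point): nominal lower edge of the top groove's mouth at mid width: (0, 0, 170) mm in the panel's frame (the real edge up to 10 mm above or below). Fully home, the hook's tongue point is on the real edge, at mid width, axes parallel to the panel's; the slack lets the arm sag about 1 degree
- groove_in (a point): nominal way in, (-7, 0, 178.5) mm in the panel's frame. With E the height of the mouth's real lower edge and the arm tilted up 40 degrees (hook x 40 degrees below level), the lip enters with 2 mm to spare: tongue point from x -26, z E+1 to x -7, z E+8.5 (touches the edge at E+6); then turning down: x -4.5, z E+6.5 at 25 degrees, x -2, z E+3.5 at 10, 0, E home
- roller: bystander: ribbed aluminium idler roller, 50 mm diameter, 45 mm tall, standing on end; origin at the centre of its underside
- contact_wheel: bystander: aluminium contact wheel with a rubber tyre, 104 mm diameter, 36 mm tall, lying flat; origin at the centre of its underside
- short_hook: bystander: smaller hook with a round peg (not the one to hang), 40 mm wide, standing on its 12 mm round peg, 104 mm tall, peg 100 mm long; origin at the foot of its plate's rear face
- knife_blank: bystander: flat steel knife blank 250 x 32 x 5 mm; origin on its underside, 100 mm from the butt
- handle_block: bystander: pale wood handle block 130 x 40 x 28 mm; origin at the centre of its underside
- spray_can: bystander: black spray can, 54 mm diameter, 165 mm tall; origin at the centre of its underside
- wrench: bystander: steel wrench, 190 mm long, lying flat
- parts_tray: bystander: open dark steel tray 100 x 140 x 40 mm; origin at the centre of its underside

How it is judged:
By the outcome, as a careful person would: the job done as asked, in the order asked, and still so for the second after the job is handed in, with the robot touching nothing.
It also fails if it takes over 72 s, if anything falls off the work surface, if the arm or the gripper's body presses on something with over 40 N, if the wrist force passes 120 N, or if a joint passes its speed limit or range.

## Working session

There is one attempt and no reset: what is moved stays moved. The work goes in short steps, Python scripts to look and compute and a tool call to move; the robot and the scene stay as the last step left them, time stands still between calls to the robot, and variables do not carry over. Pictures are saved under pics/ and viewed, at most 10 in all, crops included, and the job is handed in when it is done.

Besides the shell and the picture viewer there is one more tool, called after ">>>" as a command line: name --argument value ..., lists and objects as JSON in quotes. move_arm: Moves the arm, as the interface text tells. Its arguments: {"type":"object","properties":{"steps":{"type":"array"},"newtons":{"type":"number"}},"required":["steps"]}

```bash
ls; mkdir -p pics
python3 - <<'E'
from bench import manip, viewer
import cv2,numpy as np
s=manip.state();print(s)
ims=[]
for n in("scene","top"):
    c=viewer.read_camera(n);print(n,c["K"].tolist(),np.round(c["world_to_cam"],4).tolist())
    cv2.imwrite(f"pics/{n}0.png",c["image"][:,:,::-1])
    cv2.imwrite(f"pics/{n}0b.png",cv2.resize(c["image"][:,:,::-1],(800,600),interpolation=cv2.INTER_CUBIC))
c=viewer.read_camera("wrist");print(c["K"].tolist(),c["mount"].tolist())
E
```

```text
pics
{'time_s': 0.0, 'q': array([ 1.09451849,  0.59210395,  0.04829746,  1.60981894, -0.03327969,
        0.94269603, -0.03372936]), 'joint_vel': array([ 0.00021331, -0.00021688, -0.00050215, -0.00033415, -0.00099679,
       -0.00033601, -0.00071824]), 'effort': array([ 1.66006075e-04, -5.48703790e+01,  1.54648829e+00, -1.98128772e+01,
        9.39921563e-03,  8.70619464e-03,  9.43907907e-06]), 'tool_pos': array([ 0.27048328, -0.67176917,  0.23015309]), 'eef_rot': array([-3.13937508e+00,  1.39978908e-04,  3.82843194e-01]), 'force': array([ 0.22166044, -0.24598345,  0.12472588]), 'ft_torque': array([-0.01946012, -0.03484916,  0.02720385]), 'grip_force': 0.0, 'finger_gap': 0.08554447133300822}
scene [[457.8064982927974, 0.0, 247.56388547798215], [0.0, 457.8064982927974, 185.47737140276902], [0.0, 0.0, 1.0]] [[0.5233, 0.852, -0.0165, -0.1595], [0.6289, -0.3992, -0.6672, -0.2824], [-0.575, 0.3387, -0.7447, 1.7], [0.0, 0.0, 0.0, 1.0]]
top [[350.3606853234971, 0.0, 254.8863894529381], [0.0, 350.3606853234971, 193.41280087912043], [0.0, 0.0, 1.0]] [[-0.0224, -0.9996, -0.0187, -0.0985], [-0.9979, 0.0235, -0.0604, 0.5202], [0.0608, 0.0173, -0.998, 0.9589], [0.0, 0.0, 0.0, 1.0]]
[[297.3186396354542, 0.0, 254.112112776441], [0.0, 297.3186396354542, 190.16582142678718], [0.0, 0.0, 1.0]] [[0.0006506722243419781, -0.9518819982663359, -0.30646408925376695, 0.07887897058873161], [0.9999995664291538, 0.0008235169178212066, -0.00043469689201394577, -0.000261286143766859], [0.0006661585084156025, -0.3064636735346792, 0.9518821213976384, -0.14142363459914406], [0.0, 0.0, 0.0, 1.0]]
```

View pics/scene0b.png

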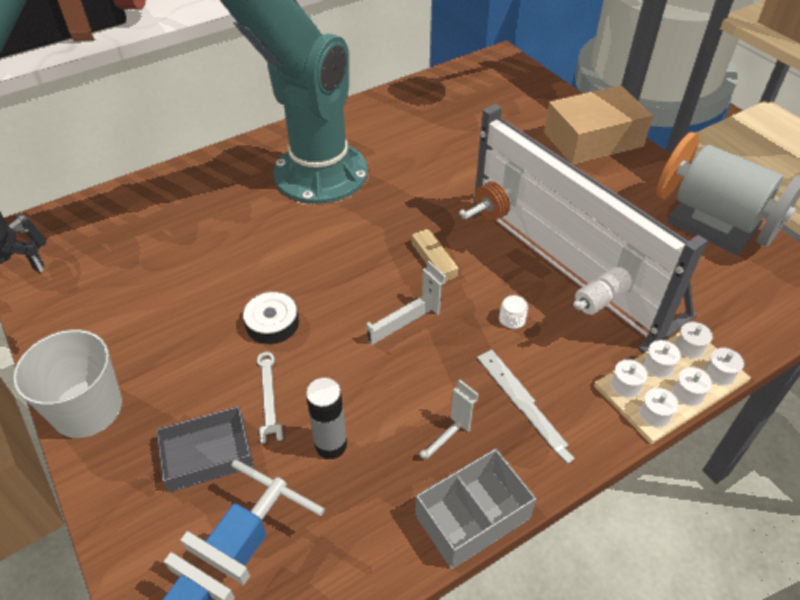

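View pics/top0b.png

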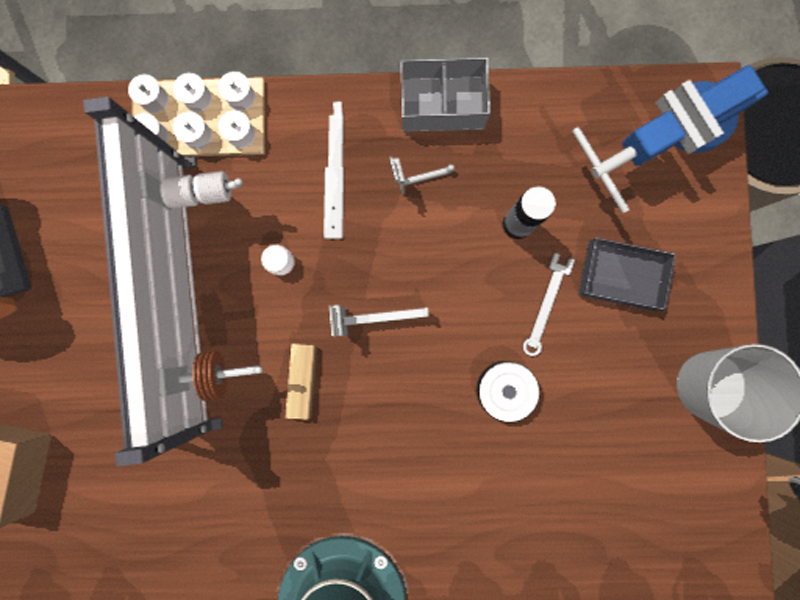

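The scene view shows the hook standing at about (400,305), with its plate at (432,290), and the panel running from (485,115) to (700,240) (800-px scale). The top view shows the hook arm from (340,320) to (428,313) and the panel at left, facing right. I'll zoom both views for precise pixels.

Run:
```python
import cv2
t=cv2.imread("pics/top0.png");s=cv2.imread("pics/scene0.png")
cv2.imwrite("pics/tc.png",cv2.resize(t[55:305,50:290],None,fx=2.4,fy=2.4,interpolation=cv2.INTER_CUBIC))
cv2.imwrite("pics/sc.png",cv2.resize(s[60:230,225:460],None,fx=3.4,fy=3.4,interpolation=cv2.INTER_CUBIC))
```

```text
(no output)
```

View pics/tc.png

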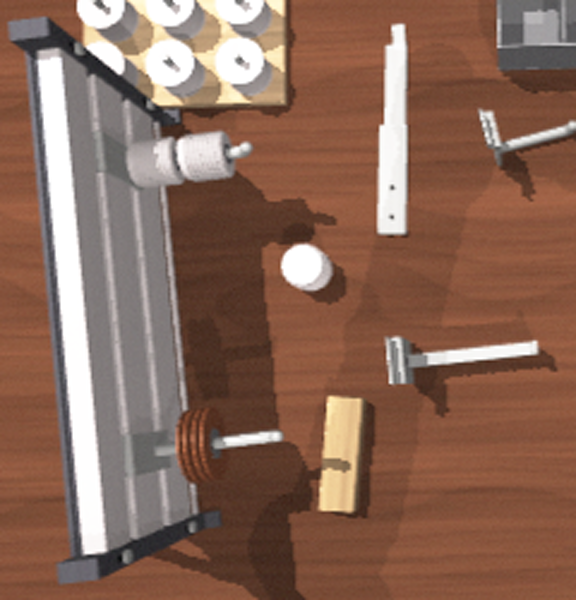

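View pics/sc.png

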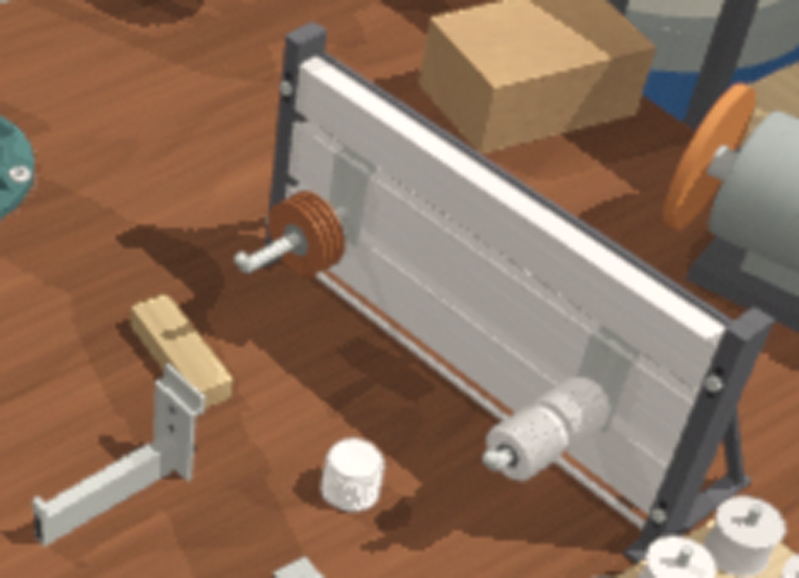

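The crops show the panel sheet's top front edge ends at top (105,550)/(64,52) and scene (302,88)/(708,342). The peg tips are at top (280,437)/(248,150) and scene (241,262)/(495,458). The hook's end stop is at top (537,348) and scene (40,502).

```bash
cat > h.py <<'E'
import numpy as np,cv2
from scipy.spatial.transform import Rotation as R
C={"top":(np.array([[350.3607,0,254.8864],[0,350.3607,193.4128],[0,0,1]]),np.array([[-0.0224,-0.9996,-0.0187,-0.0985],[-0.9979,0.0235,-0.0604,0.5202],[0.0608,0.0173,-0.998,0.9589]])),
"scene":(np.array([[457.8065,0,247.5639],[0,457.8065,185.4774],[0,0,1]]),np.array([[0.5233,0.852,-0.0165,-0.1595],[0.6289,-0.3992,-0.6672,-0.2824],[-0.575,0.3387,-0.7447,1.7]]))}
def T(u,v): return 50+u/2.4,55+v/2.4
def S(u,v): return 225+u/3.4,60+v/3.4
def ray(n,p):
    K,M=C[n];d=M[:,:3].T@np.linalg.inv(K)@[*p,1];return -M[:,:3].T@M[:,3],d
def at(n,p,z):
    o,d=ray(n,p);return o+d*(z-o[2])/d[2]
def tri(pt,ps):
    P=[C[n][0]@C[n][1] for n in("top","scene")]
    X=cv2.triangulatePoints(P[0],P[1],np.array(pt,float),np.array(ps,float)).ravel();X=X[:3]/X[3]
    e=[]
    for Pm,p in zip(P,(pt,ps)):
        q=Pm@[*X,1];e.append(np.hypot(*(q[:2]/q[2]-p)))
    return X.round(4),np.round(e,1)
E
python3 - <<'E'
from h import *
for n,a,b in[("sheet near",(105,550),(302,88)),("sheet far",(64,52),(708,342)),("disc tip",(280,437),(241,262)),("roll tip",(248,150),(495,458)),
 ("end stop",(537,348),(40,502)),("lip near(robot)",(400,382),(165,370)),("lip far",(392,340),(199,408)),("upright near top",(60,572),(290,35)),("upright far top",(12,28),(765,318))]:
    print(n,*tri(T(*a),S(*b)))
for n,p,z in[("armside end",(537,355),.036),("arm root",(412,366),.036),("arm end c",(535,348),.036),("arm root c",(412,360),.036)]: print(n,at("top",T(*p),z))
print("scene foot far corner", at("scene",S(191,478),0),"arm end bottom",at("scene",S(44,540),0))
E
```

```text
sheet near [0.3101 0.2504 0.1961] [1.1 0.5]
sheet far [0.7728 0.2751 0.2358] [0.4 0.2]
disc tip [0.4098 0.1108 0.1201] [1.2 0.6]
roll tip [0.7111 0.1435 0.122 ] [1.9 1.1]
end stop [ 0.499  -0.1578  0.0451] [1.5 0.8]
lip near(robot) [ 0.4646 -0.009   0.0937] [1.9 0.9]
lip far [ 0.509  -0.0014  0.0812] [1.  0.5]
upright near top [0.2962 0.2509 0.2499] [7.9 3.2]
upright far top [0.788  0.3117 0.2547] [0. 0.]
armside end [ 0.48949709 -0.16135982  0.036     ]
arm root [ 0.48030259 -0.01969467  0.036     ]
arm end c [ 0.49746042 -0.15930464  0.036     ]
arm root c [ 0.48709248 -0.0198079   0.036     ]
scene foot far corner [ 0.51653039 -0.00940461  0.        ] arm end bottom [ 0.50627384 -0.15717615  0.        ]
```

```bash
cat >> h.py <<'E'
def frame(ang):  # hook/panel-like frame: x axis at heading ang, z up
    return R.from_euler("z",ang)
def tool_for(hookrot,p): # tool orientation: x=hook x, z=-hook z, then leaned so tool z tips toward hook +x by p
    return hookrot*R.from_euler("y",-p)*R.from_euler("x",np.pi)
def rel(s,pos,rot):
    r0=R.from_euler("xyz",s["eef_rot"])
    return np.round(r0.inv().apply(np.array(pos)-s["tool_pos"]),4),np.round((r0.inv()*rot).as_rotvec(),4)
def hook_tcp(O,hr,g,p): # TCP for hook origin O, rot hr, grasp point g in hook frame
    t=tool_for(hr,p); return O+hr.apply(g)+t.apply([0,0,.019]),t
E
python3 - <<'E'
from h import *
from bench import manip
for z in(.115,.125): 
  a=at("top",T(280,437),z);b=at("top",T(248,150),z);d=b-a;print(a,b,np.hypot(*d[:2]),np.degrees(np.arctan2(d[1],d[0])))
for z in(.21,.22):
  a=at("top",T(105,550),z);b=at("top",T(64,52),z);d=b-a;print(a,b,np.hypot(*d[:2]),np.degrees(np.arctan2(d[1],d[0])))
a=at("top",T(198,515),.0);b=at("top",T(160,110),.0);d=b-a;print("foot",a,b,np.degrees(np.arctan2(d[1],d[0])))
s=manip.state();p=np.radians(33)
hr=frame(np.radians(94.2));O=np.array([.4875,-.013,0])
t=tool_for(hr,p);print(t.as_matrix().round(2))
pos,t=hook_tcp(O,hr,np.array([-.095,0,.026]),p)
print(pos,rel(s,pos-t.apply([0,0,.12]),t), pos-t.apply([0,0,.12]))
E
```

```text
[0.40814105 0.10953088 0.115     ] [0.71086778 0.14139892 0.115     ] 0.30439947628994646 6.009391798969496
[0.40872    0.10681386 0.125     ] [0.70797334 0.13831625 0.125     ] 0.30090689561810774 6.0093917989694985
[0.31381572 0.24601353 0.21      ] [0.78315131 0.2880793  0.21      ] 0.4712169673838273 5.121639708254179
[0.31568015 0.24120659 0.22      ] [0.77897197 0.28273066 0.22      ] 0.46514896533453604 5.121639708254181
foot [0.31293859 0.23763822 0.        ] [0.79599143 0.28311444 0.        ] 5.37816591467568
[[-0.06  1.   -0.04]
 [ 0.84  0.07  0.54]
 [ 0.54  0.   -0.84]]
[ 0.49369975 -0.09742452  0.01006526] (array([ 0.4017, -0.3871,  0.1203]), array([ 0.3611,  0.4957, -1.2246])) [ 0.49848636 -0.16260569  0.11070573]
```

>>> move_arm --steps '[100, 0, 0, -0.05, 0, 0, 0, 100, 0.03, -0.03, -0.07, 0.03, 0.04, -0.1, 100, 0.06, -0.06, -0.07, 0.055, 0.075, -0.185, 100, 0.095, -0.09, -0.07, 0.083, 0.114, -0.28, 100, 0.13, -0.125, -0.07, 0.11, 0.15, -0.375, 100, 0.165, -0.16, -0.07, 0.14, 0.19, -0.47, 100, 0.2, -0.193, -0.07, 0.165, 0.23, -0.56, 100, 0.235, -0.226, -0.06, 0.195, 0.27, -0.66, 100, 0.27, -0.26, -0.04, 0.22, 0.305, -0.75, 100, 0.305, -0.293, -0.02, 0.25, 0.34, -0.845, 100, 0.335, -0.323, 0, 0.275, 0.38, -0.94, 100, 0.365, -0.352, 0.02, 0.305, 0.42, -1.035, 100, 0.39, -0.376, 0.04, 0.333, 0.457, -1.13, 100, 0.4017, -0.387, 0.06, 0.361, 0.496, -1.2246, 100, 0.4017, -0.387, 0.06, 0.361, 0.496, -1.2246, 100, 0.4017, -0.387, 0.06, 0.361, 0.496, -1.2246]'

```text
time_s: 2.15
tool_pos: [0.4987, -0.1644, 0.1715]
eef_rot: [3.141, -0.573, 1.642]
force: [-0.8, 0.0, 0.2]
finger_gap: 0.0852
grip_force: 0.0
```

Run:
```python
from h import *
from bench import manip,viewer
s=manip.state();c=viewer.read_camera("wrist")
print(s["q"].round(2),s["tool_pos"],R.from_euler("xyz",s["eef_rot"]).as_matrix().round(2).tolist(),s["time_s"])
cv2.imwrite("pics/w1.png",c["image"][:,:,::-1]);cv2.imwrite("pics/w1b.png",cv2.resize(c["image"][:,:,::-1],(800,600)))
```

```text
[ 0.87  0.64 -0.53  1.94 -0.26  0.92  0.65] [ 0.49868369 -0.16443992  0.17152688] [[-0.06, 1.0, -0.04], [0.84, 0.07, 0.54], [0.54, 0.0, -0.84]] 2.15
```

View pics/w1b.png

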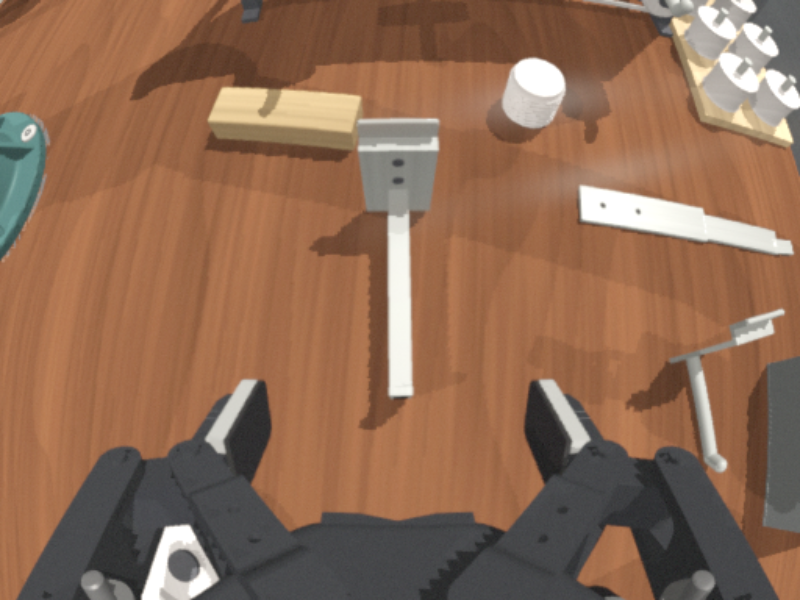

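The wrist view shows the hook in line with the fingers: plate foot corners at (364,210) and (434,211), lip top edge (358,121)-(439,121), arm end at about (401,390).

```bash
cat >> h.py <<'E'
KW=(297.3186,254.1121,190.1658)
MT=np.array([[0.00065067,-0.951882,-0.30646409,0.07887897],[0.99999957,0.00082352,-0.0004347,-0.00026129],[0.00066616,-0.30646367,0.95188212,-0.14142363]])
def wray(s,p):
    v=(np.array(p)-KW[1:]);r=np.hypot(*v);th=r/KW[0]
    d=np.array([*(v/r*np.sin(th)),np.cos(th)])
    rt=R.from_euler("xyz",s["eef_rot"])
    return rt.apply(MT[:,3])+s["tool_pos"],rt.apply(MT[:,:3]@d)
def wat(s,p,z):
    o,d=wray(s,p);return o+d*(z-o[2])/d[2]
E
python3 - <<'E'
from h import *
from bench import manip
s=manip.state();k=1/1.5625
P={n:wat(s,(u*k,v*k),z) for n,u,v,z in[("footL",364,210,0),("footR",434,211,0),("lipL",358,121,.104),("lipR",439,121,.104),("armroot",399,191,.036),("stopL",389,391,.051),("stopR",412,391,.051),("a1L",388,250,.036),("a1R",408,250,.036),("a2L",389,350,.036),("a2R",411,350,.036)]}
for n in P:print(n,P[n].round(4))
def an(a,b):d=b-a;return np.degrees(np.arctan2(d[1],d[0])),np.hypot(*d[:2])
print(an(P["footL"],P["footR"]),an(P["lipL"],P["lipR"]),an((P["a2L"]+P["a2R"])/2,(P["a1L"]+P["a1R"])/2),an((P["stopL"]+P["stopR"])/2,P["armroot"]))
E
```

```text
footL [ 0.4616 -0.0166  0.    ]
footR [ 0.5171 -0.0134  0.    ]
lipL [ 0.4635 -0.0058  0.104 ]
lipR [ 0.5122 -0.0023  0.104 ]
armroot [ 0.4893 -0.0168  0.036 ]
stopL [ 0.4932 -0.1587  0.051 ]
stopR [ 0.5071 -0.1577  0.051 ]
a1L [ 0.485  -0.0628  0.036 ]
a1R [ 0.4986 -0.0619  0.036 ]
a2L [ 0.4909 -0.1313  0.036 ]
a2R [ 0.5051 -0.1303  0.036 ]
(np.float64(3.2405732917834977), np.float64(0.05553843779638595)) (np.float64(4.185449134906018), np.float64(0.04885941305723907)) (np.float64(95.15341204746603), np.float64(0.06873062713632648)) (np.float64(94.37937883365814), np.float64(0.14183270958214017))
```

Run:
```python
from h import *
from bench import manip
s=manip.state();p=np.radians(33);hr=frame(np.radians(94.6))
t=tool_for(hr,p);g=np.array([.4963,-.1077,.026])+t.apply([0,0,.019])
for b in(.05,0):print(g-t.apply([0,0,b]),rel(s,g-t.apply([0,0,b]),t))
```

```text
[ 0.49765406 -0.12452943  0.05199879] (array([-0.0312,  0.0017,  0.1225]), array([ 0.0058,  0.0032, -0.0076]))
[ 0.49547009 -0.09738519  0.01006526] (array([-0.0311,  0.0014,  0.1725]), array([ 0.0058,  0.0032, -0.0076]))
```

>>> move_arm --steps '[100, -0.01, 0.001, 0.04, 0.006, 0.003, -0.008, 100, -0.022, 0.0015, 0.085, 0.006, 0.003, -0.008, 100, -0.031, 0.0015, 0.1225, 0.006, 0.003, -0.008, 100, -0.031, 0.0015, 0.15, 0.006, 0.003, -0.008, 100, -0.031, 0.0015, 0.165, 0.006, 0.003, -0.008, 100, -0.031, 0.0015, 0.172, 0.006, 0.003, -0.008, 100, -0.031, 0.0015, 0.172, 0.006, 0.003, -0.008, 50, -0.031, 0.0015, 0.172, 0.006, 0.003, -0.008, 10, -0.031, 0.0015, 0.172, 0.006, 0.003, -0.008, 0, -0.031, 0.0015, 0.172, 0.006, 0.003, -0.008, 0, -0.031, 0.0015, 0.172, 0.006, 0.003, -0.008, 0, -0.031, 0.0015, 0.172, 0.006, 0.003, -0.008, 0, -0.031, 0.0015, 0.172, 0.006, 0.003, -0.008, 0, -0.031, 0.0015, 0.172, 0.006, 0.003, -0.008, 0, -0.031, 0.0015, 0.172, 0.006, 0.003, -0.008, 0, -0.031, 0.0015, 0.172, 0.006, 0.003, -0.008]' --newtons 100

```text
time_s: 4.2
tool_pos: [0.4957, -0.0964, 0.0104]
eef_rot: [3.141, -0.577, 1.654]
force: [-1.0, -2.7, 5.4]
finger_gap: 0.0127
grip_force: 98.1
```

```bash
cat >> h.py <<'E'
PH=np.array([.546,.264,0]);PA=np.radians(95.3)
GX,GZ,P0=-.0837,.0104,np.radians(33.06)  # TCP in hook frame, pretilt
def tcp_for(tx,ty,tz,tilt): # tongue point at panel coords, tilt in deg (arm up)
    pr=frame(PA);hr=pr*R.from_euler("y",np.radians(tilt))
    O=PH+pr.apply([tx,ty,tz])-hr.apply([0,0,.084])
    return O+hr.apply([GX,0,GZ]),tool_for(hr,P0)
def tongue(s):
    t=R.from_euler("xyz",s["eef_rot"]);hr=t*tool_for(R.identity(),P0).inv()
    O=s["tool_pos"]-hr.apply([GX,0,GZ]);w=O+hr.apply([0,0,.084]);pr=frame(PA)
    l=pr.inv().apply(w-PH);e=(pr.inv()*hr).as_rotvec(degrees=True)
    return (l*1000).round(1),e.round(2)
E
python3 - <<'E'
from h import *
from bench import manip
s=manip.state();print(tongue(s))
for z in(.184,):
  pos,t=tcp_for(-.10,0,z,0);print(pos,rel(s,pos,t))
print(rel(s,s["tool_pos"]+[0,0,.1],R.from_euler("xyz",s["eef_rot"])))
E
```

```text
(array([-270.5,   82.7,   84. ]), array([-0.02, -0.02, -0.54]))
[0.56296848 0.08108537 0.1104    ] (array([0.1981, 0.0818, 0.0097]), array([ 0.0054, -0.0004, -0.0077]))
(array([ 0.0546,  0.    , -0.0838]), array([0., 0., 0.]))
```

>>> move_arm --steps '[0, 0.01, 0, -0.015, 0, 0, 0, 0, 0.022, 0, -0.034, 0, 0, 0, 0, 0.038, 0, -0.058, 0, 0, 0, 0, 0.0546, 0, -0.0838, 0, 0, 0, 0, 0.08, 0.014, -0.068, 0.001, 0, -0.002, 0, 0.11, 0.03, -0.05, 0.003, 0, -0.004, 0, 0.14, 0.048, -0.029, 0.004, 0, -0.006, 0, 0.17, 0.065, -0.009, 0.005, 0, -0.0077, 0, 0.19, 0.077, 0.004, 0.005, 0, -0.0077, 0, 0.198, 0.082, 0.0097, 0.005, 0, -0.0077, 0, 0.198, 0.082, 0.0097, 0.005, 0, -0.0077, 0, 0.198, 0.082, 0.0097, 0.005, 0, -0.0077, 0, 0.198, 0.082, 0.0097, 0.005, 0, -0.0077]'

```text
time_s: 5.82
tool_pos: [0.5628, 0.0796, 0.1097]
eef_rot: [-3.141, -0.577, 1.661]
force: [-0.3, 0.1, -1.7]
finger_gap: 0.0127
grip_force: 97.5
```

Run:
```python
from h import *
from bench import manip,viewer
s=manip.state();c=viewer.read_camera("wrist")
print(s["q"].round(2),tongue(s),s["force"],s["ft_torque"],s["time_s"])
cv2.imwrite("pics/w2.png",c["image"][:,:,::-1]);cv2.imwrite("pics/w2b.png",cv2.resize(c["image"][:,:,::-1],(800,600)))
```

```text
[ 0.48  0.73 -0.59  2.02 -0.36  0.58  0.42] (array([-101.4,    0. ,  183.2]), array([ 0.04,  0.02, -0.13])) [-0.26771014  0.12573601 -1.67826741] [-0.97573205 -0.09503128  0.01316237] 5.825
```

View pics/w2b.png

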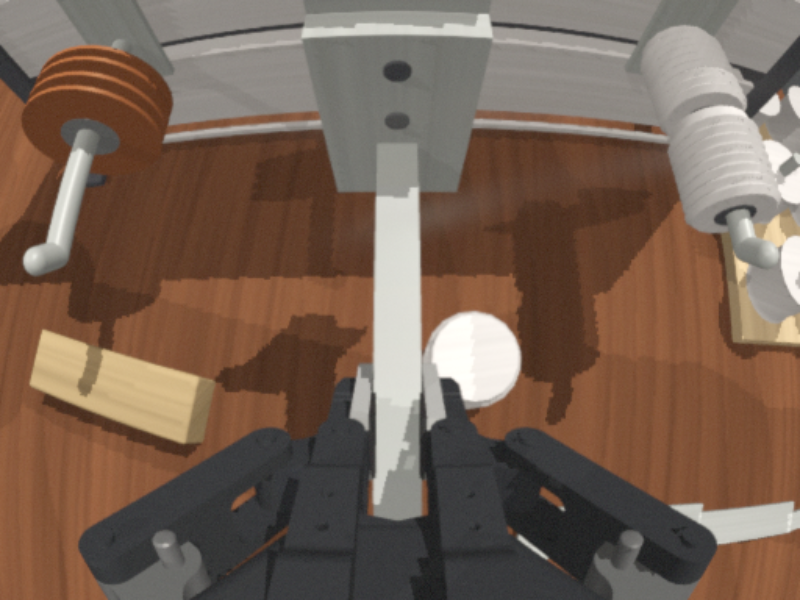

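The view shows the middle groove as a dark line at left (165,43)-(300,25) and right (495,25)-(637,40), with a light lower lip just below it. The hook is centred between the two pegs, whose tips are at (42,260) and (758,250). Next I'll measure the groove height from this.

Run:
```python
from h import *
from bench import manip
s=manip.state();im=cv2.cvtColor(cv2.imread("pics/w2.png"),cv2.COLOR_BGR2GRAY)
pr=frame(PA)
def onface(p):
    o,d=wray(s,p);o=pr.inv().apply(o-PH);d=pr.inv().apply(d);return (o-d*o[0]/d[0])*1000
for c in(130,160,185,325,350,380,400):
    r=np.arange(8,95);v=im[8:95,c].astype(int)
    print(c,v[:34].tolist(),"dark row",8+v[:34].argmin(),"z,y:",[tuple(onface((c,8+v[:34].argmin()+k))[1:].round(1)) for k in(0,2,4)])
# panel foot line on bench z=0 / sheet bottom
for p in[(165/1.5625,137/1.5625),(315/1.5625,127/1.5625),(480/1.5625,124/1.5625),(640/1.5625,134/1.5625)]:
    print(pr.inv().apply(wat(s,p,0)-PH)*1000)
```

```text
130 [140, 139, 138, 139, 140, 137, 141, 140, 140, 139, 141, 142, 141, 137, 101, 63, 61, 118, 157, 161, 162, 160, 162, 161, 159, 166, 177, 150, 141, 139, 140, 141, 142, 142] dark row 24 z,y: [(np.float64(108.1), np.float64(101.8)), (np.float64(109.0), np.float64(99.3)), (np.float64(109.8), np.float64(96.8))]
160 [138, 140, 141, 138, 136, 142, 139, 142, 137, 136, 75, 53, 72, 132, 157, 160, 158, 161, 161, 163, 178, 182, 179, 144, 136, 138, 139, 142, 141, 142, 139, 143, 142, 142] dark row 19 z,y: [(np.float64(79.8), np.float64(102.7)), (np.float64(80.4), np.float64(100.4)), (np.float64(81.0), np.float64(98.0))]
185 [140, 138, 139, 139, 138, 138, 137, 104, 58, 61, 110, 153, 158, 159, 161, 159, 160, 160, 180, 179, 165, 142, 134, 138, 142, 140, 142, 142, 142, 140, 140, 138, 138, 141] dark row 16 z,y: [(np.float64(57.7), np.float64(103.2)), (np.float64(58.2), np.float64(100.9)), (np.float64(58.6), np.float64(98.5))]
325 [136, 138, 140, 137, 140, 134, 109, 63, 52, 87, 146, 158, 158, 158, 157, 159, 168, 180, 181, 164, 142, 140, 140, 136, 137, 138, 140, 140, 140, 140, 138, 138, 136, 137] dark r
[... 528 characters left out ...]
53, 157, 155, 156, 155, 162, 178, 181, 172, 145, 138, 138, 138, 139, 142, 142, 139] dark row 22 z,y: [(np.float64(-108.5), np.float64(104.1)), (np.float64(-109.4), np.float64(101.7)), (np.float64(-110.2), np.float64(99.3))]
400 [140, 139, 136, 136, 136, 136, 135, 138, 134, 136, 137, 139, 138, 139, 140, 135, 103, 61, 61, 102, 152, 156, 156, 158, 156, 158, 169, 181, 173, 149, 137, 138, 134, 126] dark row 25 z,y: [(np.float64(-128.3), np.float64(104.7)), (np.float64(-129.3), np.float64(102.3)), (np.float64(-130.3), np.float64(99.8))]
[  6.85020516 180.36335149   0.        ]
[ 4.27202756 59.11639172  0.        ]
[  6.85465121 -59.36639834   0.        ]
[  10.64541045 -190.91036345    0.        ]
```

```bash
sed -i 's/radians(95.3)/radians(95.8)/' h.py
cat >> h.py <<'E'
def rows(s,wps,g=0): # waypoints (tx,ty,tz mm,tilt); rel to the current measured pose
    for w in wps:
        pos,t=tcp_for(w[0]/1e3,w[1]/1e3,w[2]/1e3,w[3]);a,b=rel(s,pos,t);print([g,*(a.round(4)),*(b.round(3))])
E
python3 - <<'E'
from h import *
from bench import manip
s=manip.state();print(tongue(s))
rows(s,[(-100+55*f,0,183-55*f,40*f) for f in(.2,.4,.6,.8,1)])
E
```

```text
(array([-101.2,    0.8,  183.4]), array([ 0.03,  0.01, -0.62]))
[0, np.float64(0.0029), np.float64(0.0018), np.float64(0.0007), np.float64(0.005), np.float64(-0.14), np.float64(-0.01)]
[0, np.float64(0.0071), np.float64(0.0017), np.float64(0.0004), np.float64(0.004), np.float64(-0.279), np.float64(-0.01)]
[0, np.float64(0.0135), np.float64(0.0017), np.float64(0.0004), np.float64(0.004), np.float64(-0.419), np.float64(-0.01)]
[0, np.float64(0.0219), np.float64(0.0016), np.float64(0.001), np.float64(0.003), np.float64(-0.558), np.float64(-0.011)]
[0, np.float64(0.0324), np.float64(0.0015), np.float64(0.0024), np.float64(0.002), np.float64(-0.698), np.float64(-0.011)]
```

>>> move_arm --steps '[0, 0.0015, 0.001, 0, 0.002, -0.07, -0.005, 0, 0.0029, 0.0017, 0.0007, 0.005, -0.14, -0.01, 0, 0.005, 0.0017, 0.0005, 0.004, -0.21, -0.01, 0, 0.0071, 0.0017, 0.0004, 0.004, -0.279, -0.01, 0, 0.01, 0.0017, 0.0004, 0.004, -0.35, -0.01, 0, 0.0135, 0.0017, 0.0004, 0.004, -0.419, -0.01, 0, 0.0175, 0.0016, 0.0007, 0.003, -0.49, -0.01, 0, 0.0219, 0.0016, 0.001, 0.003, -0.558, -0.011, 0, 0.027, 0.0015, 0.0017, 0.002, -0.628, -0.011, 0, 0.0324, 0.0015, 0.0024, 0.002, -0.698, -0.011, 0, 0.0324, 0.0015, 0.0024, 0.002, -0.698, -0.011, 0, 0.0324, 0.0015, 0.0024, 0.002, -0.698, -0.011, 0, 0.0324, 0.0015, 0.0024, 0.002, -0.698, -0.011]'

```text
time_s: 7.5
tool_pos: [0.5618, 0.1079, 0.1256]
eef_rot: [-3.142, 0.12, 1.671]
force: [-0.3, 0.1, -2.5]
finger_gap: 0.0126
grip_force: 97.5
```

```bash
cat > st.py <<'E'
from h import *
from bench import manip
s=manip.state();pr=frame(PA)
print("tongue",*tongue(s),"F panel",pr.inv().apply(s["force"]).round(1),"gap",s["finger_gap"],"t",s["time_s"])
# tool-axis components of 1 mm panel x and z
t=R.from_euler("xyz",s["eef_rot"]);print("px",t.inv().apply(pr.apply([1,0,0])).round(3),"py",t.inv().apply(pr.apply([0,1,0])).round(3),"pz",t.inv().apply([0,0,1]).round(3))
E
python3 st.py
```

```text
tongue [-45.4  -0.  128.3] [ 2.000e-02  3.996e+01 -5.000e-02] F panel [ 0.2  0.3 -2.5] gap 0.012593994253812748 t 7.5
px [ 0.993 -0.001 -0.12 ] py [-0.001 -1.     0.   ] pz [-0.12  -0.    -0.993]
```

>>> move_arm --steps '[0, 0.006, 0, -0.0007, 0, 0, 0, 0, 0.012, 0, -0.0014, 0, 0, 0, 0, 0.018, 0, -0.0022, 0, 0, 0, 0, 0.02, 0, -0.0024, 0, 0, 0, 0, 0.0215, 0, -0.0026, 0, 0, 0, 0, 0.0215, 0, -0.0026, 0, 0, 0]'

```text
time_s: 8.25
tool_pos: [0.56, 0.1224, 0.1264]
eef_rot: [-3.14, 0.131, 1.668]
force: [1.4, -13.6, 1.6]
finger_gap: 0.0125
grip_force: 97.7
```

```bash
python3 st.py|head -1
```

```text
tongue [-30.9  -0.  127.9] [ 0.19 40.55 -0.18] F panel [-13.7  -0.    1.6] gap 0.01252739044261077 t 8.25
```

>>> move_arm --steps '[0, -0.004, 0, 0.0005, 0, 0, 0, 0, -0.005, 0, 0.0006, 0, 0, 0, 0, -0.005, 0, 0.0006, 0, 0, 0]'

```text
time_s: 8.62
tool_pos: [0.5604, 0.1223, 0.126]
eef_rot: [-3.141, 0.125, 1.671]
force: [0.6, -7.6, 0.6]
finger_gap: 0.0127
grip_force: 97.6
```

```bash
python3 - <<'E'
from h import *
from bench import manip,viewer
s=manip.state();print(s["ft_torque"])
c=viewer.read_camera("scene");w=viewer.read_camera("wrist")
a=cv2.resize(c["image"][70:220,300:470],(500,441),interpolation=cv2.INTER_CUBIC)
b=cv2.resize(w["image"][0:220,110:400],(300,228))
o=np.zeros((441,800,3),np.uint8);o[:,:500]=a;o[:228,500:]=b
cv2.imwrite("pics/c3.png",o[:,:,::-1]);cv2.imwrite("pics/w3.png",w["image"][:,:,::-1]);cv2.imwrite("pics/s3.png",c["image"][:,:,::-1])
E
python3 st.py
```

```text
[-1.1613715  -0.16585246 -0.0522326 ]
tongue [-3.100e+01 -1.000e-01  1.282e+02] [ 4.000e-02  4.023e+01 -5.000e-02] F panel [-6.7  0.8 -1.2] gap 0.012670534484981032 t 8.725
px [ 0.992 -0.001 -0.125] py [-0.001 -1.     0.   ] pz [-0.125 -0.    -0.992]
```

View pics/c3.png

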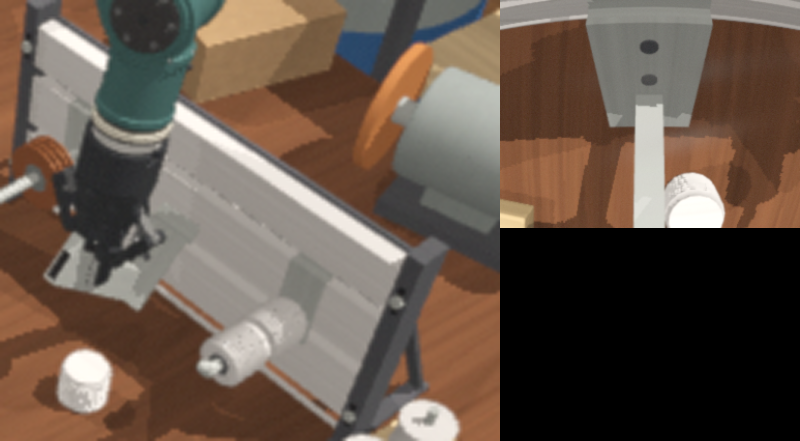

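Run:
```python
from bench import manip
s=manip.state();print(s["force"],s["ft_torque"],s["tool_pos"])
```

```text
[-0.09839628 -6.76665656 -1.15375824] [-1.17938143 -0.24319685 -0.03174027] [0.56038578 0.12232958 0.12603303]
```

>>> move_arm --steps '[0, -0.005, 0, 0.0006, 0, 0, 0, 0, -0.008, 0, 0.001, 0, 0, 0, 0, -0.008, 0, 0.001, 0, 0, 0]'

```text
time_s: 9.1
tool_pos: [0.561, 0.1187, 0.1256]
eef_rot: [3.141, 0.12, 1.674]
force: [0.5, 0.4, -3.0]
finger_gap: 0.0125
grip_force: 97.7
```

```bash
python3 - <<'E'
from bench import manip
s=manip.state();print(s["force"],s["ft_torque"],s["tool_pos"])
E
python3 st.py
```

```text
[ 0.45423169  0.38933888 -2.95728495] [ 0.15613723 -0.00170465 -0.0110678 ] [0.5609567  0.1186734  0.12564123]
tongue [-3.470e+01  1.000e-01  1.283e+02] [-0.09 39.94  0.12] F panel [ 0.3 -0.5 -3. ] gap 0.012503006466815843 t 9.1
px [ 0.993  0.002 -0.12 ] py [ 0.002 -1.    -0.001] pz [-0.12   0.001 -0.993]
```

Run:
```python
from h import *
s=dict(tool_pos=np.array([.5628,.0796,.1097]),eef_rot=[-3.141,-.577,1.661]);pr=frame(PA);k=1/1.5625
hr=R.from_euler("xyz",s["eef_rot"])*tool_for(R.identity(),P0).inv();O=s["tool_pos"]-hr.apply([GX,0,GZ])
def onpl(p,x,F,o0):
    o,d=wray(s,p);o=F.inv().apply(o-o0);d=F.inv().apply(d);return (o+d*(x-o[0])/d[0])*1000
for x in(-.004,-.001,.004):print("hook foot/top front",x,[onpl((u*k,v*k),x,hr,O).round(1)[1:] for u,v in((338,191),(460,191),(304,38),(491,38))])
for x in(0,-.006,-.011,-.015):
  print(x,"upper/lower edges",[(onpl((c,a),x,pr,PH)[2].round(1),onpl((c,b),x,pr,PH)[2].round(1)) for c,a,b in((160,17.7,30.7),(185,15.0,28.5),(325,14.0,27.8),(350,16.5,29.8),(380,20.5,33.6))])
```

```text
hook foot/top front -0.004 [array([24.6,  3.9]), array([-25.4,   4.1]), array([24., 89.]), array([-23.5,  89.1])]
hook foot/top front -0.001 [array([25.4, -1.6]), array([-26.3,  -1.5]), array([24.8, 86.3]), array([-24.3,  86.3])]
hook foot/top front 0.004 [array([ 26.7, -10.9]), array([-27.7, -10.7]), array([26.1, 81.7]), array([-25.6,  81.8])]
0 upper/lower edges [(np.float64(104.5), np.float64(88.8)), (np.float64(104.5), np.float64(88.3)), (np.float64(104.8), np.float64(88.2)), (np.float64(104.8), np.float64(88.5)), (np.float64(104.8), np.float64(88.5))]
-0.006 upper/lower edges [(np.float64(109.6), np.float64(94.4)), (np.float64(109.6), np.float64(93.9)), (np.float64(109.9), np.float64(93.8)), (np.float64(109.8), np.float64(94.1)), (np.float64(109.9), np.float64(94.1))]
-0.011 upper/lower edges [(np.float64(113.9), np.float64(99.0)), (np.float64(113.8), np.float64(98.6)), (np.float64(114.1), np.float64(98.4)), (np.float64(114.1), np.float64(98.8)), (np.float64(114.2), np.float64(98.7))]
-0.015 upper/lower edges [(np.float64(117.3), np.float64(102.7)), (np.float64(117.2), np.float64(102.3)), (np.float64(117.5), np.float64(102.2)), (np.float64(117.5), np.float64(102.5)), (np.float64(117.6), np.float64(102.5))]
```

```bash
sed -i 's/PH=np.array(.*;PA/PH=np.array([.5469,.2555,0]);PA/; s/GX,GZ,P0=-.0837/GX,GZ,P0=-.0857/' h.py; python3 st.py
python3 - <<'E'
from h import *
from bench import manip
rows(manip.state(),[(-33,0,150,40),(-33,0,174,40),(-26,0,174,40),(-20,0,176.4,40)])
E
```

```text
tongue [-2.460e+01  1.000e-01  1.271e+02] [-0.09 39.94  0.12] F panel [ 0.3 -0.5 -3. ] gap 0.012503006466815843 t 9.1
px [ 0.993  0.002 -0.12 ] py [ 0.002 -1.    -0.001] pz [-0.12   0.001 -0.993]
[0, np.float64(-0.0111), np.float64(-0.0002), np.float64(-0.0219), np.float64(0.001), np.float64(-0.001), np.float64(0.002)]
[0, np.float64(-0.014), np.float64(-0.0001), np.float64(-0.0457), np.float64(0.001), np.float64(-0.001), np.float64(0.002)]
[0, np.float64(-0.007), np.float64(-0.0001), np.float64(-0.0466), np.float64(0.001), np.float64(-0.001), np.float64(0.002)]
[0, np.float64(-0.0014), np.float64(-0.0001), np.float64(-0.0497), np.float64(0.001), np.float64(-0.001), np.float64(0.002)]
```

>>> move_arm --steps '[0, -0.011, 0, -0.008, 0, 0, 0, 0, -0.011, 0, -0.022, 0.001, -0.001, 0.002, 0, -0.0125, 0, -0.034, 0.001, -0.001, 0.002, 0, -0.014, 0, -0.0457, 0.001, -0.001, 0.002, 0, -0.0105, 0, -0.046, 0.001, -0.001, 0.002, 0, -0.007, 0, -0.0466, 0.001, -0.001, 0.002, 0, -0.004, 0, -0.048, 0.001, -0.001, 0.002, 0, -0.0014, 0, -0.0497, 0.001, -0.001, 0.002, 0, -0.0014, 0, -0.0497, 0.001, -0.001, 0.002, 0, -0.0014, 0, -0.0497, 0.001, -0.001, 0.002]'

```text
time_s: 10.35
tool_pos: [0.5605, 0.1227, 0.1751]
eef_rot: [-3.141, 0.122, 1.672]
force: [-0.4, 1.4, -2.2]
finger_gap: 0.0124
grip_force: 97.7
```

```bash
python3 st.py;python3 - <<'E'
from h import *
from bench import manip
rows(manip.state(),[(-15,0,178.5,40)])
E
```

```text
tongue [-2.050e+01 -1.000e-01  1.763e+02] [ 2.000e-02  4.004e+01 -0.000e+00] F panel [ 1.4  0.3 -2.2] gap 0.01244503915382442 t 10.35
px [ 0.993 -0.    -0.121] py [-0. -1.  0.] pz [-0.121 -0.    -0.993]
[0, np.float64(0.0052), np.float64(-0.0001), np.float64(-0.0028), np.float64(-0.0), np.float64(0.001), np.float64(-0.0)]
```

Lip is at the face line with no contact; I'll advance in small steps.

>>> move_arm --steps '[0, 0.0025, 0, -0.0014, 0, 0, 0, 0, 0.0055, 0, -0.0029, 0, 0, 0, 0, 0.0055, 0, -0.0029, 0, 0, 0, 0, 0.0055, 0, -0.0029, 0, 0, 0]'

```text
time_s: 10.85
tool_pos: [0.5599, 0.1288, 0.1774]
eef_rot: [3.142, 0.121, 1.672]
force: [0.7, 0.1, -2.7]
finger_gap: 0.0129
grip_force: 97.6
```

```bash
python3 st.py
```

```text
tongue [-14.5  -0.2 178.7] [-0.000e+00  4.002e+01  1.000e-02] F panel [-0.  -0.7 -2.7] gap 0.012946303018885837 t 10.85
px [ 0.993  0.    -0.121] py [ 0. -1. -0.] pz [-0.121  0.    -0.993]
```

>>> move_arm --steps '[0, 0.0025, 0, -0.0013, 0, 0, 0, 0, 0.005, 0, -0.0026, 0, 0, 0, 0, 0.0071, 0, -0.0037, 0, 0, 0, 0, 0.0071, 0, -0.0037, 0, 0, 0, 0, 0.0071, 0, -0.0037, 0, 0, 0]'

```text
time_s: 11.48
tool_pos: [0.5592, 0.136, 0.1802]
eef_rot: [-3.141, 0.122, 1.672]
force: [0.4, -0.1, -2.4]
finger_gap: 0.0127
grip_force: 97.6
```

```bash
python3 st.py
```

```text
tongue [-7.200e+00 -1.000e-01  1.814e+02] [ 1.000e-02  4.003e+01 -0.000e+00] F panel [-0.2 -0.4 -2.4] gap 0.012706634468917403 t 11.475
px [ 0.993 -0.    -0.121] py [-0. -1.  0.] pz [-0.121 -0.    -0.993]
```

>>> move_arm --steps '[0, 0.0001, 0, 0.001, 0, 0, 0, 0, 0.0003, 0, 0.0022, 0, 0, 0, 0, 0.0004, 0, 0.0035, 0, 0, 0, 0, 0.0004, 0, 0.0035, 0, 0, 0, 0, 0.0004, 0, 0.0035, 0, 0, 0]'

```text
time_s: 12.1
tool_pos: [0.5596, 0.1358, 0.1776]
eef_rot: [3.141, 0.122, 1.671]
force: [-1.8, -2.0, 4.2]
finger_gap: 0.0124
grip_force: 98.5
```

```bash
python3 st.py
```

```text
tongue [ -7.5  -0.6 178.8] [-4.000e-02  4.002e+01 -4.000e-02] F panel [-1.8  2.   4.2] gap 0.012383020000430482 t 12.1
px [ 0.993 -0.    -0.121] py [-0.001 -1.    -0.001] pz [-0.121  0.001 -0.993]
```

Run:
```python
from h import *
from bench import manip
rows(manip.state(),[(-7,0,182.5,40),(-5.7,0,181.5,32),(-4.5,0,180.5,25),(-3.2,0,179,17.5),(-2,0,177.5,10)])
```

```text
[0, np.float64(0.0), np.float64(-0.0005), np.float64(-0.0037), np.float64(0.001), np.float64(0.0), np.float64(-0.0)]
[0, np.float64(0.0046), np.float64(-0.0005), np.float64(0.0126), np.float64(0.001), np.float64(0.14), np.float64(-0.0)]
[0, np.float64(0.0104), np.float64(-0.0006), np.float64(0.0265), np.float64(0.001), np.float64(0.262), np.float64(-0.0)]
[0, np.float64(0.0185), np.float64(-0.0006), np.float64(0.0411), np.float64(0.001), np.float64(0.393), np.float64(-0.0)]
[0, np.float64(0.0281), np.float64(-0.0006), np.float64(0.0547), np.float64(0.001), np.float64(0.524), np.float64(-0.0)]
```

>>> move_arm --steps '[0, 0, -0.0003, -0.0037, 0, 0, 0, 0, 0.0023, -0.0003, 0.0044, 0, 0.07, 0, 0, 0.0046, -0.0003, 0.0126, 0, 0.14, 0, 0, 0.0075, -0.0003, 0.0195, 0, 0.2, 0, 0, 0.0104, -0.0003, 0.0265, 0, 0.262, 0, 0, 0.0104, -0.0003, 0.0265, 0, 0.262, 0, 0, 0.0104, -0.0003, 0.0265, 0, 0.262, 0]'

```text
time_s: 12.98
tool_pos: [0.5582, 0.1434, 0.1492]
eef_rot: [-3.142, -0.14, 1.672]
force: [0.2, 0.1, -2.7]
finger_gap: 0.0123
grip_force: 97.6
```

```bash
python3 st.py
python3 - <<'E'
from h import *
from bench import manip
rows(manip.state(),[(-4.5,0,179.5,25),(-3.2,0,178,17.5),(-2,0,176.5,10)])
E
```

```text
tongue [ -3.8   0.2 179.6] [-0.   25.05  0.03] F panel [ 0.1 -0.2 -2.7] gap 0.012328456202480636 t 12.975
px [0.99  0.    0.139] py [ 0. -1.  0.] pz [ 0.139 -0.    -0.99 ]
[0, np.float64(-0.0007), np.float64(0.0001), np.float64(0.0001), np.float64(-0.0), np.float64(0.001), np.float64(0.0)]
[0, np.float64(0.0033), np.float64(0.0001), np.float64(0.0162), np.float64(-0.0), np.float64(0.132), np.float64(0.0)]
[0, np.float64(0.0091), np.float64(0.0001), np.float64(0.0318), np.float64(-0.0), np.float64(0.263), np.float64(0.0)]
```

>>> move_arm --steps '[0, 0.0013, 0, 0.008, 0, 0.066, 0, 0, 0.0033, 0, 0.0162, 0, 0.132, 0, 0, 0.006, 0, 0.024, 0, 0.198, 0, 0, 0.0091, 0, 0.0318, 0, 0.263, 0, 0, 0.0091, 0, 0.0318, 0, 0.263, 0, 0, 0.0091, 0, 0.0318, 0, 0.263, 0]'

```text
time_s: 13.72
tool_pos: [0.5571, 0.1567, 0.1191]
eef_rot: [3.14, -0.402, 1.674]
force: [0.8, -2.1, -3.7]
finger_gap: 0.0124
grip_force: 97.7
```

```bash
python3 st.py
python3 - <<'E'
from h import *
from bench import manip
rows(manip.state(),[(-1.5,0,175,6),(-1.5,0,174,6),(-1,0,173.5,4),(-1,0,172.5,3)])
E
```

```text
tongue [ -2.1   0.  176.7] [-0.07 10.05  0.07] F panel [-2.2 -0.6 -3.7] gap 0.012385062729927187 t 13.725
px [0.92  0.001 0.391] py [ 0.002 -1.    -0.   ] pz [ 0.391  0.001 -0.92 ]
[0, np.float64(0.0012), np.float64(-0.0002), np.float64(0.0096), np.float64(0.0), np.float64(0.071), np.float64(0.002)]
[0, np.float64(0.0008), np.float64(-0.0002), np.float64(0.0106), np.float64(0.0), np.float64(0.071), np.float64(0.002)]
[0, np.float64(0.002), np.float64(-0.0002), np.float64(0.0151), np.float64(0.0), np.float64(0.106), np.float64(0.002)]
[0, np.float64(0.0021), np.float64(-0.0002), np.float64(0.0179), np.float64(0.0), np.float64(0.123), np.float64(0.002)]
```

>>> move_arm --steps '[0, 0.0004, 0, 0.0053, 0, 0.036, 0, 0, 0.001, 0, 0.01, 0, 0.071, 0, 0, 0.001, 0, 0.01, 0, 0.071, 0, 0, 0.001, 0, 0.01, 0, 0.071, 0]'

```text
time_s: 14.22
tool_pos: [0.5569, 0.1602, 0.1101]
eef_rot: [3.141, -0.472, 1.672]
force: [0.5, -4.9, -1.5]
finger_gap: 0.0126
grip_force: 98.1
```

```bash
python3 st.py
python3 - <<'E'
from h import *
from bench import manip
rows(manip.state(),[(-1,0,174,4),(-1,0,173,4),(-1,0,172,4),(-1,0,172,2)])
E
```

```text
tongue [ -2.9  -0.3 174.3] [-0.05  6.   -0.05] F panel [-5.   0.  -1.5] gap 0.012606829693990617 t 14.225
px [ 0.891 -0.001  0.455] py [-0.    -1.    -0.001] pz [ 0.455  0.001 -0.891]
[0, np.float64(0.0021), np.float64(-0.0003), np.float64(0.0051), np.float64(0.001), np.float64(0.035), np.float64(-0.0)]
[0, np.float64(0.0017), np.float64(-0.0003), np.float64(0.0059), np.float64(0.001), np.float64(0.035), np.float64(-0.0)]
[0, np.float64(0.0012), np.float64(-0.0003), np.float64(0.0068), np.float64(0.001), np.float64(0.035), np.float64(-0.0)]
[0, np.float64(0.0019), np.float64(-0.0003), np.float64(0.0107), np.float64(0.001), np.float64(0.07), np.float64(-0.0)]
```

>>> move_arm --steps '[0, -0.0014, 0, 0.0004, 0, 0, 0, 0, -0.0018, 0, 0.0013, 0, 0, 0, 0, -0.0022, 0, 0.0022, 0, 0, 0, 0, -0.0022, 0, 0.0022, 0, 0, 0, 0, -0.0022, 0, 0.0022, 0, 0, 0]'

```text
time_s: 14.85
tool_pos: [0.5571, 0.1607, 0.109]
eef_rot: [3.14, -0.475, 1.673]
force: [-1.0, -7.7, 9.3]
finger_gap: 0.0128
grip_force: 99.6
```

```bash
python3 st.py
```

```text
tongue [ -2.6  -0.4 173.4] [-0.07  5.85  0.02] F panel [-7.6  1.7  9.3] gap 0.012793823360244995 t 14.85
px [0.889 0.    0.457] py [ 0.001 -1.    -0.001] pz [ 0.457  0.001 -0.889]
```

```bash
cat >> h.py <<'E'
def drows(s,ds): # differences (dx,dz mm,dtilt deg) from measured tongue pose
    l,e=tongue(s)
    rows(s,[(l[0]+a,l[1],l[2]+b,e[1]+c) for a,b,c in ds])
E
python3 - <<'E'
from h import *
from bench import manip
s=manip.state();drows(s,[(0,0,0),(.8,.7,-2),(1.6,.5,-4),(2.6,.5,-5.8)])
E
```

```text
[0, np.float64(0.0), np.float64(-0.0001), np.float64(0.0001), np.float64(0.001), np.float64(0.0), np.float64(0.001)]
[0, np.float64(0.0016), np.float64(-0.0001), np.float64(0.0037), np.float64(0.001), np.float64(0.035), np.float64(0.001)]
[0, np.float64(0.003), np.float64(-0.0001), np.float64(0.0081), np.float64(0.001), np.float64(0.07), np.float64(0.001)]
[0, np.float64(0.0046), np.float64(-0.0001), np.float64(0.012), np.float64(0.001), np.float64(0.101), np.float64(0.001)]
```

>>> move_arm --steps '[0, 0.0008, 0, 0.0018, 0, 0.017, 0, 0, 0.0016, 0, 0.0037, 0, 0.035, 0, 0, 0.0016, 0, 0.0037, 0, 0.035, 0, 0, 0.0016, 0, 0.0037, 0, 0.035, 0]'

```text
time_s: 15.35
tool_pos: [0.5568, 0.1631, 0.1055]
eef_rot: [3.14, -0.509, 1.672]
force: [-1.4, -7.3, 4.3]
finger_gap: 0.0124
grip_force: 98.9
```

```bash
python3 st.py
```

```text
tongue [ -2.5  -0.4 173.2] [-0.06  3.89 -0.02] F panel [-7.1  2.1  4.3] gap 0.012385333041007203 t 15.35
px [ 0.873 -0.     0.487] py [ 0.    -1.    -0.001] pz [ 0.487  0.001 -0.873]
```

Run:
```python
from h import *
from bench import manip
s=manip.state();drows(s,[(.5,.1,-1.9),(1,.1,-2.9),(1.5,.1,-3.9)])
```

```text
[0, np.float64(0.001), np.float64(-0.0001), np.float64(0.0038), np.float64(0.001), np.float64(0.033), np.float64(0.0)]
[0, np.float64(0.0018), np.float64(-0.0001), np.float64(0.006), np.float64(0.001), np.float64(0.051), np.float64(0.0)]
[0, np.float64(0.0026), np.float64(-0.0001), np.float64(0.0082), np.float64(0.001), np.float64(0.068), np.float64(0.0)]
```

>>> move_arm --steps '[0, 0.0006, 0, 0.002, 0, 0.017, 0, 0, 0.0012, 0, 0.004, 0, 0.034, 0, 0, 0.0012, 0, 0.004, 0, 0.034, 0, 0, 0.0012, 0, 0.004, 0, 0.034, 0]'

```text
time_s: 15.85
tool_pos: [0.5566, 0.1656, 0.1024]
eef_rot: [3.141, -0.543, 1.672]
force: [-1.4, -8.3, 5.5]
finger_gap: 0.0125
grip_force: 98.9
```

```bash
python3 st.py
python3 - <<'E'
from h import *
from bench import manip
s=manip.state();drows(s,[(1,0,0),(2,0,0),(.5,0,-1)])
E
```

```text
tongue [ -2.2  -0.6 173. ] [-0.05  1.97 -0.05] F panel [-8.1  2.2  5.5] gap 0.012492036447708615 t 15.85
px [ 0.856 -0.001  0.516] py [-0.    -1.    -0.001] pz [ 0.516  0.001 -0.856]
[0, np.float64(0.0009), np.float64(0.0), np.float64(0.0005), np.float64(0.001), np.float64(0.0), np.float64(-0.0)]
[0, np.float64(0.0018), np.float64(0.0), np.float64(0.001), np.float64(0.001), np.float64(0.0), np.float64(-0.0)]
[0, np.float64(0.0008), np.float64(0.0), np.float64(0.0022), np.float64(0.001), np.float64(0.018), np.float64(-0.0)]
```

>>> move_arm --steps '[0, 0.001, 0, 0.002, 0, 0.014, 0, 0, 0.002, 0, 0.004, 0, 0.028, 0, 0, 0.002, 0, 0.004, 0, 0.028, 0, 0, 0.002, 0, 0.004, 0, 0.028, 0]'

```text
time_s: 16.35
tool_pos: [0.5564, 0.1691, 0.1]
eef_rot: [3.141, -0.57, 1.671]
force: [-1.3, -9.4, 5.4]
finger_gap: 0.0124
grip_force: 99.0
```

```bash
python3 st.py
python3 - <<'E'
from h import *
from bench import manip
s=manip.state();drows(s,[(1,0,0),(2,0,0),(1,0,-.8)])
E
```

```text
tongue [ -0.8  -0.7 173. ] [-0.05  0.38 -0.09] F panel [-9.2  2.3  5.4] gap 0.012351320976384349 t 16.35
px [ 0.842 -0.001  0.54 ] py [-0.001 -1.    -0.001] pz [ 0.54   0.001 -0.842]
[0, np.float64(0.0008), np.float64(0.0), np.float64(0.0005), np.float64(0.002), np.float64(0.0), np.float64(-0.001)]
[0, np.float64(0.0016), np.float64(0.0), np.float64(0.0011), np.float64(0.002), np.float64(0.0), np.float64(-0.001)]
[0, np.float64(0.001), np.float64(0.0), np.float64(0.0021), np.float64(0.002), np.float64(0.014), np.float64(-0.001)]
```

Still at 9 N and moving in, so I'll press along +x a little more.

>>> move_arm --steps '[0, 0.001, 0, 0.0008, 0, 0.002, 0, 0, 0.002, 0, 0.0016, 0, 0.005, 0, 0, 0.0025, 0, 0.002, 0, 0.005, 0, 0, 0.0025, 0, 0.002, 0, 0.005, 0]'

```text
time_s: 16.85
tool_pos: [0.5564, 0.1691, 0.0998]
eef_rot: [3.141, -0.572, 1.67]
force: [-3.6, -19.3, 15.4]
finger_gap: 0.0127
grip_force: 101.1
```

```bash
python3 st.py
```

```text
tongue [ -0.9  -0.9 173. ] [-0.05  0.26 -0.17] F panel [-18.9   5.5  15.4] gap 0.012699564963198955 t 16.85
px [ 0.841 -0.003  0.542] py [-0.002 -1.    -0.002] pz [ 0.542  0.001 -0.841]
```

>>> move_arm --steps '[0, -0.0025, 0, -0.002, 0, 0, 0, 0, -0.005, 0, -0.0045, 0, 0, 0, 0, -0.0075, 0, -0.0065, 0, 0, 0, 0, -0.0075, 0, -0.0065, 0, 0, 0]'

```text
time_s: 17.35
tool_pos: [0.5561, 0.1684, 0.1012]
eef_rot: [3.14, -0.581, 1.675]
force: [0.8, 9.2, -7.7]
finger_gap: 0.0125
grip_force: 97.7
```

```bash
python3 st.py
```

```text
tongue [-2.200e+00 -1.000e-01  1.751e+02] [-0.08 -0.2   0.14] F panel [ 9.  -1.7 -7.7] gap 0.012481358239844845 t 17.35
px [0.836 0.002 0.548] py [ 0.003 -1.     0.   ] pz [ 0.548  0.001 -0.836]
```

>>> move_arm --steps '[0, 0.002, 0, 0.002, 0, 0, 0, 0, 0.0045, 0, 0.0045, 0, 0, 0, 0, 0.006, 0, 0.0055, 0, 0, 0, 0, 0.006, 0, 0.0055, 0, 0, 0]'

```text
time_s: 17.85
tool_pos: [0.5557, 0.1689, 0.0995]
eef_rot: [-3.141, -0.574, 1.67]
force: [-1.9, -11.8, 10.0]
finger_gap: 0.0127
grip_force: 101.3
```

```bash
python3 st.py
```

```text
tongue [-1.100e+00 -1.000e-01  1.729e+02] [ 0.02  0.15 -0.08] F panel [-11.6   3.1  10. ] gap 0.0127442820423234 t 17.85
px [ 0.84  -0.001  0.543] py [-0.001 -1.    -0.   ] pz [ 0.543 -0.    -0.84 ]
```

>>> move_arm --steps '[0, -0.0019, 0, -0.0026, 0, 0, 0, 0, -0.0019, 0, -0.0026, 0, 0, 0, 30, -0.0019, 0, -0.0026, 0, 0, 0, 70, -0.0019, 0, -0.0026, 0, 0, 0, 90, -0.0019, 0, -0.0026, 0, 0, 0, 90, -0.0019, 0, -0.0026, 0, 0, 0, 90, -0.0019, 0, -0.0026, 0, 0, 0]'

```text
time_s: 18.73
tool_pos: [0.5555, 0.1686, 0.1001]
eef_rot: [-3.141, -0.576, 1.672]
force: [-0.5, -0.6, 0.3]
finger_gap: 0.0771
grip_force: 0.0
```

```bash
python3 st.py
```

```text
tongue [ -1.6   0.2 173.7] [ 0.01  0.03 -0.  ] F panel [-0.6  0.5  0.3] gap 0.07708640626249182 t 18.725
px [ 0.838 -0.     0.545] py [-0. -1.  0.] pz [ 0.545 -0.    -0.838]
```

Released. I'll retract along the finger axis and take a look.

>>> move_arm --steps '[90, -0.0019, 0, -0.03, 0, 0, 0, 90, -0.0019, 0, -0.07, 0, 0, 0, 90, -0.0019, 0, -0.11, 0, 0, 0, 90, -0.01, 0, -0.15, 0, 0, 0, 90, -0.02, 0, -0.17, 0, 0, 0, 90, -0.02, 0, -0.17, 0, 0, 0, 90, -0.02, 0, -0.17, 0, 0, 0]'

```text
time_s: 19.6
tool_pos: [0.5657, 0.0608, 0.2313]
eef_rot: [-3.14, -0.577, 1.672]
force: [0.0, 0.4, 0.4]
finger_gap: 0.0767
grip_force: 0.0
```

```bash
python3 st.py
python3 - <<'E'
from h import *
from bench import viewer
w=viewer.read_camera("wrist")["image"];c=viewer.read_camera("scene")["image"]
o=np.zeros((441,800,3),np.uint8);o[:300,:400]=cv2.resize(w,(400,300),interpolation=cv2.INTER_AREA);o[:353,400:]=cv2.resize(c[70:220,290:460],(400,353),interpolation=cv2.INTER_CUBIC)
cv2.imwrite("pics/f.png",o[:,:,::-1])
E
```

```text
tongue [-109.9    1.   304.9] [ 0.08 -0.02  0.08] F panel [ 0.4 -0.1  0.4] gap 0.07669852187120775 t 19.6
px [0.838 0.001 0.546] py [ 0.    -1.     0.002] pz [ 0.546 -0.001 -0.838]
```

View pics/f.png

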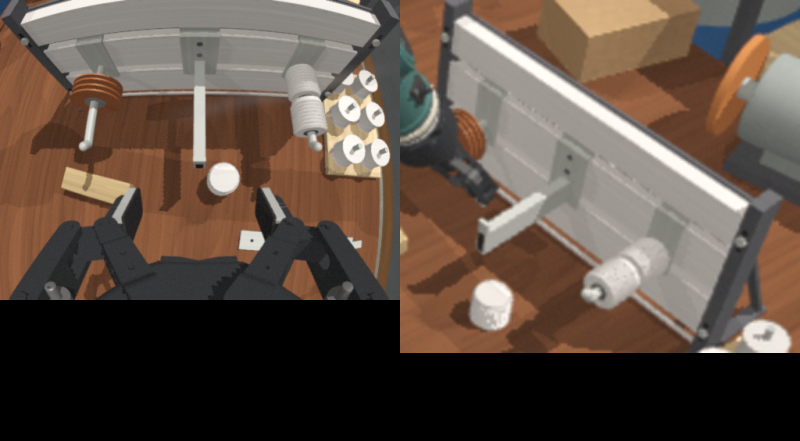

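The picture shows the hook hanging flat in the panel at (200,45), midway between the pegs (tips at (85,146) and (315,146)). The other things are where they were.

```bash
python3 -c "
from bench import manip
print(manip.close_job())"
```

```text
the job is handed in; nothing more can be done
None
```

The hook hangs in the top groove about midway between the other two hooks, plate flat and catch holding against a 9 N tug; the firmest push measured was about 19 N into the panel (15 N vertical at the same moment, roughly 25 N combined), and the job was handed in at about 20 s with nothing else on the bench touched.

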